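# Line the cleaning bottles up by height on the spill tray

## Robot

A 6-joint arm with a two-finger parallel gripper is mounted at the origin on the work surface. World frame = base frame: x ahead of the robot, y to its left, z up, the work surface at z = 0. Lengths are in m, angles in rad, forces in N, time in s.
With the tool pointing down it reaches from about 0.375 to 0.9 m from the base axis. Payload 3.1 kg.
Tool frame: the origin (TCP) lies between the finger pads; the fingertips stand 8 mm ahead of it and the grasp point (between the pads) lies 11 mm behind it; z points along the fingers, y is the line along which they close (so a half turn about z gives the same grasp; the last joint's range is limited). The gripper opens to 85 mm and grips with 20 to 120 N. Pads are 22 mm wide; open, the fingers measure 114 mm over their backs; the gripper's body (76 mm by 85 mm) begins 54 mm behind the grasp point. The pads swing forward as they close: fully open they stand 13 mm farther back than shut.
Start: joints at [1.052, 0.527, 1.433, -0, 1.181, -0.178], TCP at [0.208, 0.589, 0.239] pointing down, gripper open.
Joint ranges: [-3.08, 3.08], [-0.75, 2.2], [0.22, 2.44], [-1.43, 4.57], [0, 2.65], [-2.85, 2.85]. Speed limits (rad/s): [2.79, 2.79, 3.14, 3.14, 3.14, 3.14].

## Interface

Orientations are given as a unit quaternion [x, y, z, w].
In Python, from station import readout, cams, sign_off gives the robot as it stands.
- The arm moves only by the tool send_rows, never from a script. Its argument "commands" is text: rows parted by semicolons, each of 5 numbers parted by spaces: the finger opening in mm, from 0 to 85.4, then the shift along the tool's x, y, z each as a share of 0.02 m, from -1 to 1, then the turn about the tool's z as a share of 4 degrees, from -1 to 1. In form: grip dx dy dz spin; .... A call has 1 to 20 rows; each row shifts and turns the commanded pose from where the row before left it, along the tool's axes as they then stand; what a row does not reach is not made up. A row lasts 1/12 s, in which the tool goes at most 41.7 mm and 7.16 degrees, less where a joint would pass 70% of its speed; a pose out of reach is approached as far as the arm can. A call with a number of a shift or a turn outside -1 to 1 is refused whole. A call with a gripper value outside its range is refused whole. The fingers move at their own pace and stop on an object; "grip_force" is the grip in N (left out, the last holds). Time passes only in rows, so rows that do not move let the fingers close. It gives the time, the measured TCP pose, the force, the opening and the grip force at its end, in the units of the state.
- readout.sense(): the state, without advancing time (a new reading comes with each control period).
- cams.snapshot(name): name is "scene" or "top" or "wrist"; returns a dict with "pixels" (420x560x3 uint8, red, green, blue), "intrinsics" (3x3 intrinsics, pixels), "eye" and "rotation" of the camera in the world. Camera axes: x right, y down, z forward; pixel columns grow to the right and rows downward; lengths in m; the calibration is good to about 2 mm. The wrist camera is an equidistant fisheye: a pixel r from the principal point sees the ray r / f radians off the axis. A picture is of the moment at which its call begins. There is no depth.
- sign_off(): hands the job in; it is judged then, once.
The state is a dict: "t": time; "q": joint angles; "qd": joint speeds; "tau": joint torques, N m; "tcp_pos": TCP position; "tool_rot": TCP orientation; "force": force on the tool from outside, world axes, zero at the start; "ft_torque": the same for the moment, N m; "finger_gap": opening from 0.0 (shut) to 1.0 (fully open); "gripper_force": force on a finger pad.
Only numpy, scipy, OpenCV 4.12 (cv2) and the standard library are available. Lean on these libraries where they do the work, as an engineer would, in place of code of your own. Each camera call takes 0.05 s, during which the arm holds its last target. There are 200 camera calls.

## Task

Put the four capped cleaning bottles away on the four pads of the black spill tray, one to a pad and centred on it, in order of height: the tallest on the pad next to the dark-teal canister, then each next shorter one, down to the shortest at the far end. Leave them all standing upright, set each one down without dropping it or knocking any over, and leave the soap pump where it stands.

Things in the scene. Friction and masses are not known exactly. Their poses are not given: they have to be found in the camera images.
- bottle190_mid (a point): pale-blue bottle with a paper label and a ribbed blue screw cap, 190 mm tall, standing upright, loose and closed. The point is on its axis, half-way up (95 mm above its foot); z is up along the bottle. Foot and body are round, 60 mm across, straight up to 121 mm above the foot, then narrowing to a neck 33 mm across. Grip it by the cap: 38 mm across, 34 mm tall, its centre 78 mm above this point. About 440 g, varies.
- bottle160_mid (a point): pink bottle with a paper label and a ribbed red screw cap, 160 mm tall, standing upright, loose and closed. The point is on its axis, half-way up (80 mm above its foot); z is up along the bottle. Foot and body are round, 60 mm across, straight up to 91 mm above the foot, then narrowing to a neck 33 mm across. Grip it by the cap: 38 mm across, 34 mm tall, its centre 63 mm above this point. About 360 g, varies.
- bottle130_mid (a point): pale-green bottle with a paper label and a ribbed green screw cap, 130 mm tall, standing upright, loose and closed. The point is on its axis, half-way up (65 mm above its foot); z is up along the bottle. Foot and body are round, 60 mm across, straight up to 61 mm above the foot, then narrowing to a neck 33 mm across. Grip it by the cap: 38 mm across, 34 mm tall, its centre 48 mm above this point. About 280 g, varies.
- bottle100_mid (a point): cream bottle with a paper label and a ribbed yellow screw cap, 100 mm tall, standing upright, loose and closed. The point is on its axis, half-way up (50 mm above its foot); z is up along the bottle. Foot and body are round, 60 mm across, straight up to 31 mm above the foot, then narrowing to a neck 33 mm across. Grip it by the cap: 38 mm across, 34 mm tall, its centre 33 mm above this point. About 200 g, varies.
- pad1: grey round rubber pad, 84 mm across and 2 mm thick, fixed in the long black spill tray on the far side of the counter; the leftmost of the row of four as the robot sees it (left is +y). Origin at the centre of its underside, 5 mm above the counter; its top, where a bottle stands, is 7 mm above the counter. Pads lie about 100 mm apart; the tray's rim stands 20 mm above the counter.
- pad2: grey round rubber pad, 84 mm across and 2 mm thick, fixed in the long black spill tray on the far side of the counter; the second from the left of the row of four as the robot sees it (left is +y). Origin at the centre of its underside, 5 mm above the counter; its top, where a bottle stands, is 7 mm above the counter. Pads lie about 100 mm apart; the tray's rim stands 20 mm above the counter.
- pad3: grey round rubber pad, 84 mm across and 2 mm thick, fixed in the long black spill tray on the far side of the counter; the third from the left of the row of four as the robot sees it (left is +y). Origin at the centre of its underside, 5 mm above the counter; its top, where a bottle stands, is 7 mm above the counter. Pads lie about 100 mm apart; the tray's rim stands 20 mm above the counter.
- pad4: grey round rubber pad, 84 mm across and 2 mm thick, fixed in the long black spill tray on the far side of the counter; the rightmost of the row of four as the robot sees it (left is +y). Origin at the centre of its underside, 5 mm above the counter; its top, where a bottle stands, is 7 mm above the counter. Pads lie about 100 mm apart; the tray's rim stands 20 mm above the counter.
- canister: dark-teal 2.5-litre canister with a grip, a white cap and a lime label, 165 mm deep, 112 mm wide (across the row) and 222 mm high, fixed, standing just off one end of the tray (the left or the right one). Origin at the centre of its underside; z up. A low white-and-blue glove carton, 75 mm high, stands off the tray's other end.
- pump_mid (a point): soap dispenser standing among the bottles, loose: square white-grey body 58 mm wide with a white pump head, 165 mm tall. The point is on its axis half-way up (82 mm above its foot); z up. It is to be left where it stands.

How it is judged:
By the outcome, as a careful person would: the job done as asked, in the order asked, and still so for the second after the job is handed in, with the robot touching nothing.
It also fails if it takes over 104 s, if anything falls off the work surface, if the arm or the gripper's body presses on something with over 40 N, if the wrist force passes 120 N, or if a joint passes its speed limit or range.

## Working session

There is one attempt and no reset: what is moved stays moved. The work goes in short steps, Python scripts to look and compute and a tool call to move; the robot and the scene stay as the last step left them, time stands still between calls to the robot, and variables do not carry over. Pictures are saved under pics/ and viewed, at most 14 in all, crops included, and the job is handed in when it is done.

Besides the shell and the picture viewer there is one more tool, called after "Call:" by a JSON object that holds its "fn" and its "kwargs". send_rows: Moves the arm, as the interface text tells. Its arguments: {"type":"object","properties":{"commands":{"type":"string"},"grip_force":{"type":"number"}},"required":["commands"]}

```bash
mkdir -p pics; ls; python3 - <<'E'
from station import readout, cams
import cv2,pickle
print(readout.sense())
d={}
for n in("scene","top"):
    s=cams.snapshot(n); d[n]=s
    cv2.imwrite(f"pics/{n}0.png",s["pixels"][:,:,::-1]); print(n,s["intrinsics"],s["eye"],s["rotation"])
pickle.dump(d,open("d0.pkl","wb"))
E
```

```text
pics
{'t': 0.0, 'q': array([ 1.05250605e+00,  5.28499481e-01,  1.43391721e+00, -2.66342755e-05,
        1.18137223e+00, -1.78503821e-01]), 'qd': array([-0.0004876 , -0.00085322,  0.00082073, -0.00088569, -0.0003021 ,
       -0.00048774]), 'tau': array([-1.01465612e-03, -4.42338681e+01, -1.78029710e+01, -2.52057362e-04,
        8.23585113e-03,  2.84453208e-06]), 'tcp_pos': array([0.20793172, 0.5886535 , 0.23830838]), 'tool_rot': array([ 1.69072018e-01,  9.85603088e-01, -1.03636232e-03, -3.63318662e-04]), 'force': array([0.09531629, 0.1651511 , 0.33011255]), 'ft_torque': array([-0.03333468, -0.02236148,  0.03024951]), 'gripper_force': 0.0, 'finger_gap': 1.001516848744564}
scene [[386.77296884   0.         274.49372669]
 [  0.         386.77296884 205.84679294]
 [  0.           0.           1.        ]] [ 1.0718987  -0.20451107  0.54197167] [ 0.73557965  0.50863652 -0.26202197 -0.36270644]
top [[440.92280159   0.         279.84925344]
 [  0.         440.92280159 214.62807075]
 [  0.           0.           1.        ]] [ 0.31459933 -0.01357803  1.06489533] [ 0.70432771 -0.70180286  0.07577039 -0.07519354]
```

View pics/scene0.png

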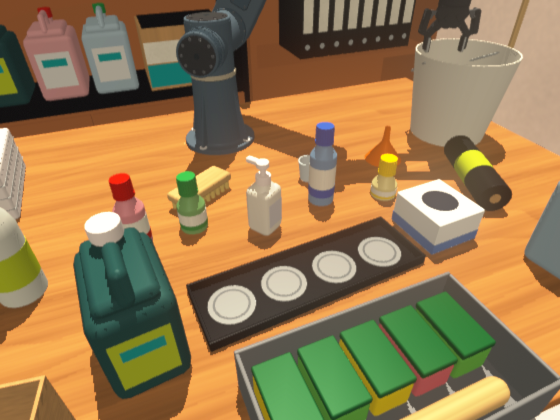

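View pics/top0.png

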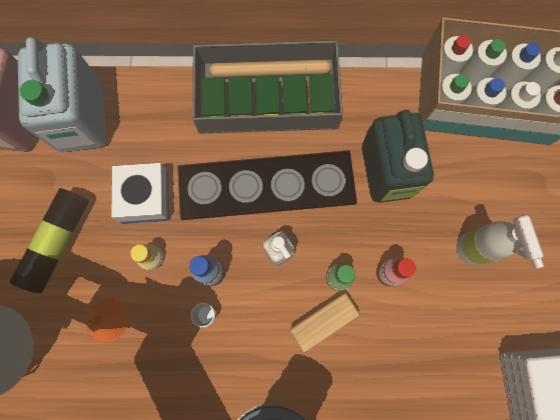

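The top view (up = +x, left = +y) shows the cap tops: yellow (139,254), blue (200,266), green (345,274) and red (406,268). The pads are at (205,187), (246,186), (288,184) and (329,180). The canister is on the right (-y), so the order is pad4=190, pad3=160, pad2=130, pad1=100. The pump is at (280,245).

```bash
cat > h.py <<'E'
import numpy as np,cv2
from scipy.spatial.transform import Rotation as R
from scipy.optimize import least_squares
H={'blue':.19,'red':.16,'green':.13,'yellow':.10}
HUE={'blue':(105,128),'red':(172,190),'green':(45,80),'yellow':(22,32)}
def proj(s,P):
    c=R.from_quat(s["rotation"]).inv().apply(np.atleast_2d(P)-s["eye"]); K=s["intrinsics"]
    return c[:,:2]/c[:,2:]*K[0,0]+K[:2,2]
def ray(s,uv,z):
    K=s["intrinsics"]; d=R.from_quat(s["rotation"]).apply([(uv[0]-K[0,2])/K[0,0],(uv[1]-K[1,2])/K[0,0],1])
    return s["eye"]+d*(z-s["eye"][2])/d[2]
def blob(s,name,near,rad=22):
    h=cv2.cvtColor(s["pixels"],cv2.COLOR_RGB2HSV).astype(int); hu=h[...,0]; lo,hi=HUE[name]
    hu=np.where(hu<10,hu+180,hu) if name=='red' else hu
    m=((hu>=lo)&(hu<=hi)&(h[...,1]>140)&(h[...,2]>60)).astype(np.uint8)
    g=np.zeros_like(m); cv2.circle(g,tuple(int(v) for v in near),rad,1,-1)
    n,l,st,c=cv2.connectedComponentsWithStats(m*g)
    i=1+np.argmax(st[1:,4]); return c[i],st[i]
a=np.linspace(0,2*np.pi,40,endpoint=False)
def capc(s,xy,top,zb=0):
    P=np.concatenate([np.c_[xy[0]+.019*np.cos(a),xy[1]+.019*np.sin(a),np.full(40,zb+z)] for z in(top,top-.034)])
    hull=cv2.convexHull(proj(s,P).astype(np.float32)); m=cv2.moments(hull)
    return np.array([m['m10'],m['m01']])/m['m00']
def locate(views,name,zb=0):
    obs=[(s,)+blob(s,name,px) for s,px in views]
    f=lambda p:np.concatenate([capc(s,p,H[name],zb)-c for s,c,_ in obs])
    r=least_squares(f,[.5,0],diff_step=1e-3); return r.x,r.fun,[st for _,_,st in obs]
E
python3 - <<'E'
from h import *
import pickle
d=pickle.load(open("d0.pkl","rb")); T,S=d["top"],d["scene"]
for n,t,s in[('blue',(200,266),(325,135)),('red',(406,268),(121,187)),('green',(345,274),(187,183)),('yellow',(139,254),(388,166))]:
    x,f,st=locate([(T,t),(S,s)],n); print(n,x.round(4),f.round(1),[q.tolist() for q in st], [locate([(v)],n)[0].round(4).tolist() for v in((T,t),(S,s))])
for s,pads in((T,[(205,187),(246,186),(288,184),(329,180)]),(S,[(380,251),(334,266),(284,283),(232,304)])):
  g=cv2.cvtColor(s["pixels"],cv2.COLOR_RGB2GRAY)
  m=(g>75).astype(np.uint8)
  for p in pads:
    k=np.zeros_like(m); cv2.circle(k,p,30 if s is S else 21,1,-1)
    n,l,st,c=cv2.connectedComponentsWithStats(m*k); i=1+np.argmax(st[1:,4]); ct=max(cv2.findContours((l==i).astype(np.uint8),0,1)[0],key=cv2.contourArea);mm=cv2.moments(cv2.convexHull(ct))
    print(p,st[i].tolist(),ray(s,(mm['m10']/mm['m00'],mm['m01']/mm['m00']),.007).round(4))
print('pump',ray(T,(280,243),.16),'canister edge',ray(T,(368,165),.2))
E
```

```text
Traceback (most recent call last):
  File "h.py", line 25, in locate
    obs=[(s,)+blob(s,name,px) for s,px in views]
              ~~~~^^^^^^^^^^^
  File "h.py", line 18, in blob
    i=1+np.argmax(st[1:,4]); return c[i],st[i]
        ~~~~~~~~~^^^^^^^^^^
ValueError: attempt to get argmax of an empty sequence
```

```bash
cat > m.py <<'E'
from h import *
import pickle
d=pickle.load(open("d0.pkl","rb")); T,S=d["top"],d["scene"]
for n,t,s in[('blue',(200,266),(325,135)),('red',(406,268),(121,187)),('green',(345,274),(187,183)),('yellow',(139,254),(388,166))]:
  try:
    x,f,st=locate([(T,t),(S,s)],n); print(n,x.round(4),f.round(1),[q.tolist() for q in st], [locate([(v)],n)[0].round(4).tolist() for v in((T,t),(S,s))])
  except ValueError as e:
    print(n,[cv2.cvtColor(v["pixels"],cv2.COLOR_RGB2HSV)[p[1],p[0]] for v,p in((T,t),(S,s))])
for s,pads in((T,[(205,187),(246,186),(288,184),(329,180)]),(S,[(380,251),(334,266),(284,283),(232,304)])):
  g=cv2.cvtColor(s["pixels"],cv2.COLOR_RGB2GRAY)
  m=(g>75).astype(np.uint8)
  for p in pads:
    k=np.zeros_like(m); cv2.circle(k,p,30 if s is S else 21,1,-1)
    n,l,st,c=cv2.connectedComponentsWithStats(m*k); i=1+np.argmax(st[1:,4]); ct=max(cv2.findContours((l==i).astype(np.uint8),0,1)[0],key=cv2.contourArea);mm=cv2.moments(cv2.convexHull(ct))
    print(p,st[i].tolist(),ray(s,(mm['m10']/mm['m00'],mm['m01']/mm['m00']),.007).round(4))
print('pump',ray(T,(280,243),.16),'canister edge',ray(T,(368,165),.2))
E
python3 m.py
```

```text
blue [array([111, 138, 164], dtype=uint8), array([130,  76, 107], dtype=uint8)]
red [ 0.404  -0.2727] [-0.3 -0.9 -0.6 -1.6] [[393, 258, 24, 21, 381], [109, 173, 26, 29, 576]] [[0.4021, -0.2732], [0.4101, -0.2719]]
green [array([ 58, 105, 148], dtype=uint8), array([ 54, 144,  99], dtype=uint8)]
yellow [0.4376 0.3004] [-0.1  0.6  0.2  1.2] [[131, 245, 17, 18, 229], [381, 154, 17, 22, 222]] [[0.439, 0.3004], [0.433, 0.3029]]
(205, 187) [187, 172, 35, 32, 888] [0.6126 0.1747 0.007 ]
(246, 186) [229, 170, 34, 33, 888] [0.6172 0.072  0.007 ]
(288, 184) [271, 168, 34, 33, 879] [ 0.6217 -0.0327  0.007 ]
(329, 180) [312, 164, 34, 32, 873] [ 0.6342 -0.1345  0.007 ]
(380, 251) [357, 236, 45, 32, 1095] [0.6153 0.1751 0.007 ]
(334, 266) [311, 250, 46, 34, 1233] [0.6203 0.0722 0.007 ]
(284, 283) [260, 265, 48, 37, 1397] [ 0.6249 -0.0319  0.007 ]
(232, 304) [207, 284, 50, 41, 1610] [ 0.6374 -0.1333  0.007 ]
pump [ 0.45103461 -0.01449666  0.16      ] canister edge [ 0.60767569 -0.19502092  0.2       ]
```

```bash
sed -i "s/^HUE=/SAT={'blue':85,'green':85,'red':170,'yellow':140}\nHUE=/; s/h\[...,1\]>140)&(h\[...,2\]>60/h[...,1]>SAT[name])\&(h[...,2]>40/; s/'blue':(105,128)/'blue':(105,133)/" h.py
python3 m.py | head -4; python3 - <<'E'
from h import *
import pickle
d=pickle.load(open("d0.pkl","rb")); T,S=d["top"],d["scene"]
o=[]
for s,ps in((T,[(200,266),(406,268),(345,274),(139,254)]),(S,[(325,135),(121,187),(187,183),(388,166)])):
  row=[]
  for n,p in zip(HUE,ps):
    im=s["pixels"][p[1]-24:p[1]+24,p[0]-24:p[0]+24,::-1].copy(); 
    try:
      _,st=blob(s,n,p); print(n,st); cv2.rectangle(im,(st[0]-p[0]+24,st[1]-p[1]+24),(st[0]+st[2]-1-p[0]+24,st[1]+st[3]-1-p[1]+24),(0,0,0),1)
    except ValueError: print('x')
    row.append(cv2.resize(im,(190,190),interpolation=0))
  o.append(np.hstack(row))
cv2.imwrite("pics/c1.png",np.vstack(o))
E
```

```text
blue [0.3977 0.1508] [-1.2  1.8 -0.5  5.2] [[190, 257, 20, 20, 300], [317, 123, 17, 7, 104]] [[0.4012, 0.1484], [0.3751, 0.1631]]
red [ 0.4035 -0.2736] [-0.9 -0.8 -1.  -1.4] [[393, 259, 23, 19, 293], [109, 173, 26, 28, 565]] [[0.4018, -0.2754], [0.4092, -0.272]]
green [ 0.392  -0.1525] [-0.1 -1.  -0.4 -1.8] [[334, 265, 21, 20, 307], [177, 171, 21, 27, 441]] [[0.3898, -0.1526], [0.3989, -0.1528]]
yellow [0.4376 0.3004] [-0.1  0.6  0.2  1.2] [[131, 245, 17, 18, 229], [381, 154, 17, 22, 222]] [[0.439, 0.3004], [0.433, 0.3029]]
blue [190 257  20  20 300]
red [393 259  23  19 293]
green [334 265  21  20 307]
yellow [131 245  17  18 229]
blue [317 123  17   7 104]
red [109 173  26  28 565]
green [177 171  21  27 441]
yellow [381 154  17  22 222]
```

View pics/c1.png

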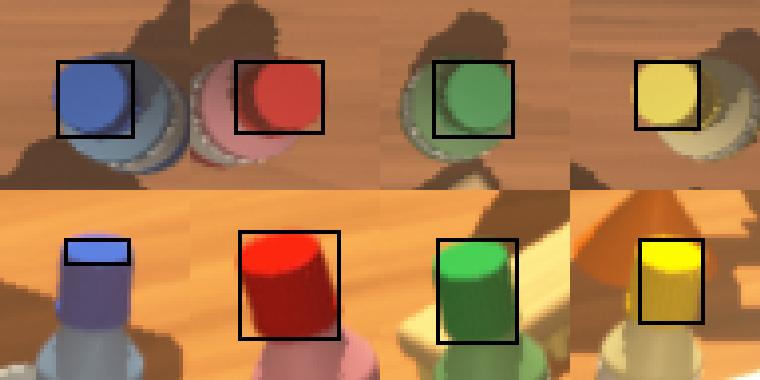

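The crops show each cap's top disc. The disc centres in the top view are blue (198.6,266.3), red (406,267.7), green (345,274.4) and yellow (138.9,253.6). In the scene view they are (325,126), (119.5,178.9), (185.7,176.1) and (389,158).

```bash
cat > go.py <<'E'
import sys
from h import *
from station import readout
def to(p,q=None):
    q=q or readout.sense(); r=R.from_quat(q["tool_rot"]); d=r.inv().apply(np.array(p)-q["tcp_pos"])
    y=r.as_matrix()[:,1]; sp=np.degrees(np.arctan2(y[1],y[0]))-90
    print("t",round(q["t"],2),"tcp",q["tcp_pos"].round(4),"rows xyz",(d/.02).round(2),"spin rows",round(sp/4,2),"gap",round(q["finger_gap"]*85.4,1),"F",q["force"].round(1),"q",q["q"].round(2))
if __name__=="__main__": to([float(v) for v in sys.argv[1:4]])
E
python3 - <<'E'
from h import *
import pickle
d=pickle.load(open("d0.pkl","rb")); T,S=d["top"],d["scene"]
for n,t,s in(('blue',(198.6,266.3),(325,126)),('red',(406,267.7),(119.5,178.9)),('green',(345,274.4),(185.7,176.1)),('yellow',(138.9,253.6),(389,158))):
    print(n,ray(T,t,H[n]).round(4),ray(S,s,H[n]).round(4))
E
python3 go.py .40 .15 .29
```

```text
blue [0.3994 0.1465 0.19  ] [0.4071 0.1461 0.19  ]
red [ 0.4009 -0.2726  0.16  ] [ 0.4094 -0.2711  0.16  ]
green [ 0.3893 -0.1518  0.13  ] [ 0.3959 -0.1517  0.13  ]
yellow [0.4355 0.2953 0.1   ] [0.4412 0.2956 0.1   ]
t 0.1 tcp [0.208  0.5887 0.2384] rows xyz [-16.36 -17.49  -2.55] spin rows -4.87 gap 85.4 F [-1.  -0.2  0.6] q [ 1.05  0.53  1.43 -0.    1.18 -0.18]
```

Call:
{"fn": "send_rows", "kwargs": {"commands": "85 0 0 0 -0.975;85 0 0 0 -0.975;85 0 0 0 -0.975;85 0 0 0 -0.975;85 0 0 0 -0.975;85 -0.4 -0.95 0 0;85 -0.4 -0.95 0 0;85 -0.4 -0.95 0 0;85 -0.4 -0.95 0 0;85 -0.4 -0.95 0 0;85 -0.4 -0.95 0 0;85 -0.4 -0.95 0 0;85 -0.4 -0.95 0 0;85 -0.4 -0.95 0 0;85 -0.4 -0.95 0 0;85 -0.4 -0.95 0 0;85 -0.4 -0.95 0 0;85 -0.4 -0.95 0 0;85 -0.4 -0.95 0 0;85 -0.4 -0.95 0 0"}}

```text
t: 1.77
tcp_pos: [0.3284, 0.3032, 0.2391]
tool_rot: [-0.0, 1.0, -0.0, -0.0]
force: [0.5, -0.6, -0.5]
finger_gap: 0.993
gripper_force: 0.0
```

```bash
python3 go.py .403 .1463 .24
```

```text
t 1.77 tcp [0.3284 0.3032 0.2391] rows xyz [-3.73 -7.85 -0.05] spin rows 0.01 gap 84.8 F [ 0.5 -0.6 -0.5] q [ 0.49  0.29  1.86 -0.    0.99 -1.08]
```

Call:
{"fn": "send_rows", "kwargs": {"commands": "85 -0.41 -0.87 0 0;85 -0.41 -0.87 0 0;85 -0.41 -0.87 0 0;85 -0.41 -0.87 0 0;85 -0.41 -0.87 0 0;85 -0.41 -0.87 0 0;85 -0.41 -0.87 0 0;85 -0.41 -0.87 0 0;85 -0.41 -0.87 0 0;85 0 0 0 0;85 0 0 0 0"}}

```text
t: 2.68
tcp_pos: [0.4024, 0.1473, 0.2391]
tool_rot: [0.001, 1.0, 0.0, -0.0]
force: [0.9, -0.3, -0.3]
finger_gap: 0.996
gripper_force: 0.0
```

```bash
python3 go.py .403 .1463 .24; python3 - <<'E'
from station import cams
import cv2,pickle
s=cams.snapshot("wrist"); pickle.dump(s,open("w1.pkl","wb")); cv2.imwrite("pics/w1.png",s["pixels"][:,:,::-1]); print(s["intrinsics"],s["eye"],s["rotation"])
E
```

```text
t 2.68 tcp [0.4024 0.1473 0.2391] rows xyz [-0.03 -0.05 -0.04] spin rows -0.03 gap 85.0 F [ 0.9 -0.3 -0.3] q [ 0.09  0.26  1.9   0.    0.98 -1.48]
[[325.1922621    0.         283.03290199]
 [  0.         325.1922621  211.71592893]
 [  0.           0.           1.        ]] [0.33630344 0.14650346 0.3739326 ] [0.70145696 0.69989938 0.09517513 0.09508253]
```

View pics/w1.png

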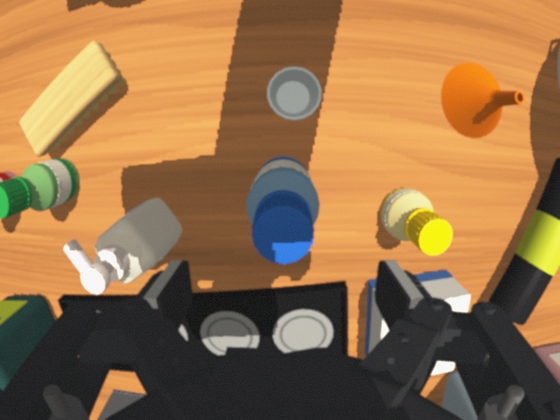

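The wrist view shows the blue cap's top disc centred at about (283.5,233) and the yellow one at about (435,236). The fingers straddle the row.

```bash
cat >> h.py <<'E'
def wray(s,uv,z):
    K=s["intrinsics"]; v=(np.array(uv,float)-K[:2,2])/K[0,0]; t=np.hypot(*v)
    d=R.from_quat(s["rotation"]).apply([*(v/max(t,1e-9)*np.sin(t)),np.cos(t)]); return s["eye"]+d*(z-s["eye"][2])/d[2]
def wproj(s,P):
    c=R.from_quat(s["rotation"]).inv().apply(np.atleast_2d(P)-s["eye"]); n=np.hypot(c[:,0],c[:,1])
    return c[:,:2]/n[:,None]*(np.arctan2(n,c[:,2])*s["intrinsics"][0,0])[:,None]+s["intrinsics"][:2,2]
E
python3 - <<'E'
from h import *
import pickle
s=pickle.load(open("w1.pkl","rb"))
im=s["pixels"][:,:,::-1].copy()
def circ(x,y,z,r,col): cv2.polylines(im,[np.round(wproj(s,np.c_[x+r*np.cos(a),y+r*np.sin(a),np.full(40,z)])*4).astype(np.int32)],True,col,1,16,2)
circ(.403,.1463,.19,.019,(255,255,255)); circ(.403,.1463,0.0,.03,(255,255,255))
circ(.4383,.2955,.10,.019,(255,0,255)); circ(.4383,.2955,0,.03,(255,0,255))
circ(.614,.175,.007,.042,(0,0,255)); circ(.6188,.072,.007,.042,(0,0,255))
cv2.imwrite("pics/w1o.png",cv2.resize(im[140:370,180:480],(800,613)[:1]+(600,),interpolation=2))
print(wray(s,(283.5,233),.19),wray(s,(435,236),.1))
E
```

```text
[0.40040377 0.14672263 0.19      ] [0.43679561 0.29343513 0.1       ]
```

View pics/w1o.png

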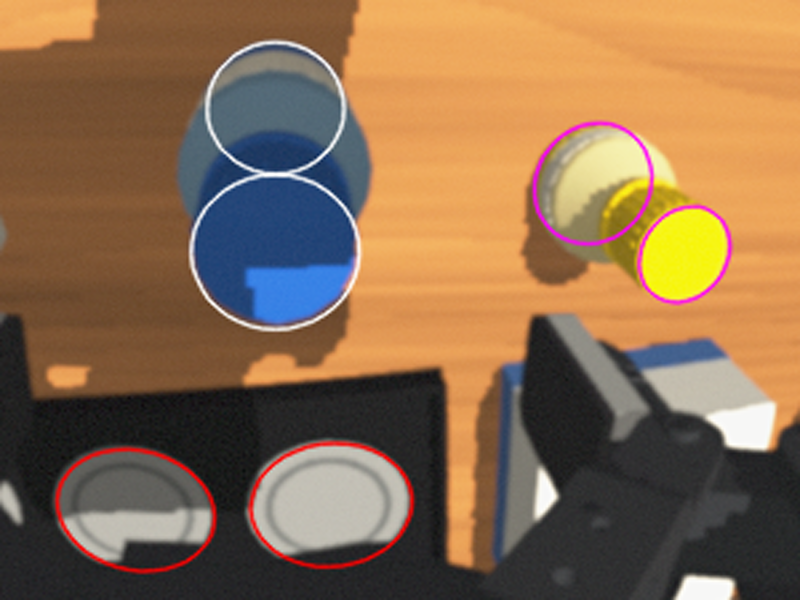

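The model overlays fit both bottles and both pads. I'm going down on the blue bottle.

Call:
{"fn": "send_rows", "kwargs": {"commands": "85 0 0 0.8 0;85 0 0 0.8 0;85 0 0 0.8 0;85 0 0 0.8 0;85 0 0 0.7 0;85 0 0 0 0;85 0 0 0 0;38 0 0 0 0;30 0 0 0 0;30 0 0 0 0;30 0 0 0 0;30 0 0 0 0;30 0 0 0 0;30 0 0 0 0;30 0 0 0 0;30 0 0 0 0", "grip_force": 50}}

```text
t: 4.07
tcp_pos: [0.4029, 0.1477, 0.1621]
tool_rot: [-0.0, 1.0, 0.0, 0.001]
force: [-0.3, -1.4, 6.0]
finger_gap: 0.431
gripper_force: 49.6
```

```bash
python3 go.py .6358 -.134 .167
```

```text
t 4.07 tcp [0.4029 0.1477 0.1621] rows xyz [-11.64 -14.09  -0.22] spin rows 0.01 gap 36.8 F [-0.3 -1.4  6. ] q [ 0.09  0.4   1.99 -0.    0.75 -1.48]
```

Call:
{"fn": "send_rows", "kwargs": {"commands": "30 0 0 -0.4 0;30 0 0 -0.8 0;30 0 0 -1 0;30 0 0 -0.8 0;30 -0.4 0 0 0;30 -0.8 0 0 0;30 -0.8 0 0 0;30 -0.8 0 0 0;30 -0.8 0 0 0;30 -0.8 0 0 0;30 -0.8 0 0 0;30 -0.8 -0.2 0 0;30 -0.8 -0.5 0 0;30 -0.8 -0.8 0 0;30 -0.7 -0.8 0 0;30 -0.7 -0.8 0 0;30 -0.7 -0.8 0 0;30 -0.7 -0.8 0 0;30 -0.5 -0.8 0 0;30 -0.3 -0.8 0 0"}}

```text
t: 5.73
tcp_pos: [0.6274, 0.0206, 0.2199]
tool_rot: [-0.0, 1.0, 0.0, -0.0]
force: [0.8, 0.1, -3.8]
finger_gap: 0.434
gripper_force: 50.6
```

```bash
python3 go.py .6358 -.134 .169
```

```text
t 5.73 tcp [0.6274 0.0206 0.2199] rows xyz [-0.42 -7.73  2.54] spin rows 0.01 gap 37.1 F [ 0.8  0.1 -3.8] q [-0.14  0.55  1.44  0.    1.14 -1.72]
```

Call:
{"fn": "send_rows", "kwargs": {"commands": "30 0 -0.9 0 0;30 0 -0.9 0 0;30 0 -0.9 0 0;30 0 -0.9 0 0;30 0 -0.9 0 0;30 0 -0.9 0 0;30 0 -0.7 0 0;30 0 -0.4 0 0;30 0 0 0 0;30 0 0 0 0;30 0 0 0 0;30 0 0 0 0"}}

```text
t: 6.73
tcp_pos: [0.6263, -0.1069, 0.2212]
tool_rot: [-0.001, 1.0, 0.0, -0.0]
force: [-0.3, -0.4, -3.9]
finger_gap: 0.432
gripper_force: 50.7
```

```bash
python3 go.py .6358 -.134 .169;python3 - <<'E'
from h import *
from station import cams
im=[]
for n in("scene","top"):
    s=cams.snapshot(n); i=s["pixels"][:,:,::-1].copy()
    for x,y in[(.614,.175),(.6188,.072),(.6233,-.0323),(.6358,-.134)]:
        cv2.polylines(i,[np.round(proj(s,np.c_[x+.042*np.cos(a),y+.042*np.sin(a),np.full(40,.007)])*4).astype(np.int32)],True,(0,0,255),1,16,2)
    im.append(i[130:350,150:450] if n=="scene" else i[120:340,120:420])
cv2.imwrite("pics/p1.png",cv2.resize(np.hstack(im),(800,293)))
E
```

```text
t 6.73 tcp [ 0.6263 -0.1069  0.2212] rows xyz [-0.47 -1.36  2.61] spin rows 0.02 gap 36.9 F [-0.3 -0.4 -3.9] q [-0.34  0.56  1.42  0.    1.16 -1.92]
```

View pics/p1.png

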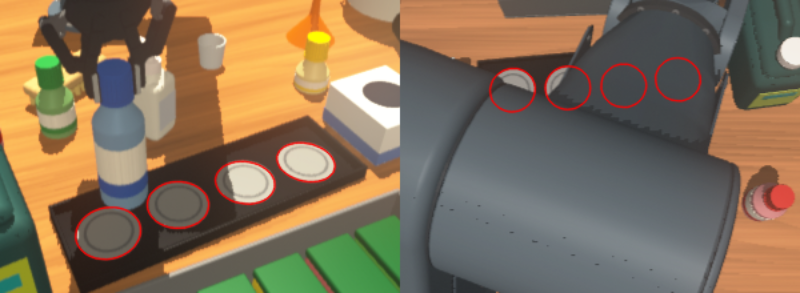

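The bottle hangs upright and the pad outlines match. I'll finish the shift and set it down.

Call:
{"fn": "send_rows", "kwargs": {"commands": "30 -0.25 -0.6 0 0;30 -0.25 -0.6 0 0;30 0 -0.15 0 0;30 0 0 0 0;30 0 0 0.5 0;30 0 0 0.7 0;30 0 0 0.6 0;30 0 0 0.4 0;30 0 0 0.2 0;30 0 0 0.1 0;30 0 0 0.05 0;30 0 0 0 0;30 0 0 0 0"}}

```text
t: 7.92
tcp_pos: [0.6369, -0.1352, 0.1709]
tool_rot: [-0.0, 1.0, -0.0, 0.001]
force: [0.4, 0.3, -3.6]
finger_gap: 0.433
gripper_force: 51.0
```

```bash
python3 go.py .6358 -.134 .169
```

```text
t 7.92 tcp [ 0.6369 -0.1352  0.1709] rows xyz [0.06 0.06 0.1 ] spin rows 0.01 gap 37.0 F [ 0.4  0.3 -3.6] q [-0.38  0.64  1.43  0.    1.07 -1.95]
```

Call:
{"fn": "send_rows", "kwargs": {"commands": "30 0 0 0.06 0;30 0 0 0.05 0;30 0 0 0.05 0;30 0 0 0 0;30 0 0 0 0"}}

```text
t: 8.33
tcp_pos: [0.6373, -0.1355, 0.1692]
tool_rot: [-0.0, 1.0, -0.001, 0.001]
force: [-1.3, 0.1, 5.3]
finger_gap: 0.43
gripper_force: 51.9
```

Call:
{"fn": "send_rows", "kwargs": {"commands": "42 0 0 0 0;48 0 0 0 0;52 0 0 0 0;52 0 0 0 0;52 0 0 0 0;52 0 0 -0.3 0;52 0 0 -0.8 0;52 0 0 -1 0;52 0 0 -1 0;52 0 0 -1 0;52 0 0 -1 0;60 0 0 -0.5 0;60 0 0 0 0"}}

```text
t: 9.42
tcp_pos: [0.638, -0.1357, 0.2825]
tool_rot: [-0.0, 1.0, -0.001, 0.003]
force: [0.5, -0.3, 0.7]
finger_gap: 0.706
gripper_force: 0.0
```

```bash
python3 go.py .4045 -.272 .21;python3 - <<'E'
from h import *
from station import cams
s=cams.snapshot("scene"); i=s["pixels"][:,:,::-1].copy()
def c(x,y,z,r): cv2.polylines(i,[np.round(proj(s,np.c_[x+r*np.cos(a),y+r*np.sin(a),np.full(40,z)])*4).astype(np.int32)],True,(0,0,255),1,16,2)
c(.6358,-.134,.197,.019);c(.6358,-.134,.007,.03);c(.6358,-.134,.007,.042);c(.4045,-.272,.16,.019);c(.3926,-.1518,.13,.019)
cv2.imwrite("pics/p2.png",cv2.resize(i[90:340,70:350],(784,700))[:600])
E
```

```text
t 9.42 tcp [ 0.638  -0.1357  0.2825] rows xyz [11.7  -6.8   3.57] spin rows 0.01 gap 60.3 F [ 0.5 -0.3  0.7] q [-0.38  0.52  1.32 -0.    1.3  -1.95]
```

View pics/p2.png

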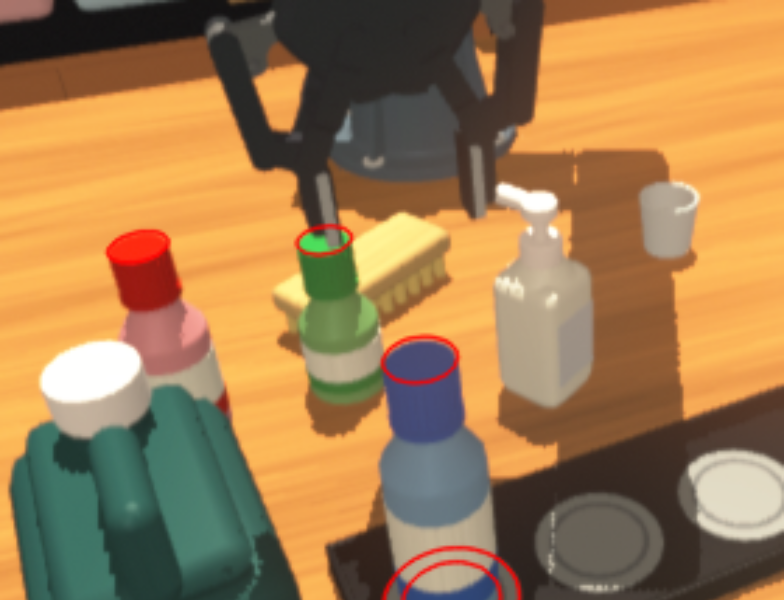

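Blue stands centred on pad4, and the red and green predictions match their caps. Next is red.

Call:
{"fn": "send_rows", "kwargs": {"commands": "70 0.5 -0.2 0 0;85 0.8 -0.4 0 0;85 0.9 -0.5 0 0;85 0.9 -0.5 0 0;85 0.9 -0.5 0 0;85 0.9 -0.5 0 0;85 0.9 -0.5 0 0;85 0.9 -0.5 0 0;85 0.9 -0.5 0 0;85 0.9 -0.55 0 0;85 0.9 -0.55 0 0;85 0.9 -0.55 0.5 0;85 0.9 -0.55 0.5 0;85 0.8 -0.5 0.5 0;85 0.6 -0.5 0.5 0;85 0 0 0.6 0;85 0 0 0 0;85 0 0 0 0"}}

```text
t: 10.97
tcp_pos: [0.3831, -0.2802, 0.2257]
tool_rot: [0.0, 1.0, 0.002, -0.002]
force: [0.4, 0.5, -0.4]
finger_gap: 0.997
gripper_force: 0.0
```

```bash
python3 go.py .404 -.272 .131
```

```text
t 10.97 tcp [ 0.3831 -0.2802  0.2257] rows xyz [-1.06  0.39  4.73] spin rows -0.0 gap 85.1 F [ 0.4  0.5 -0.4] q [-0.87  0.35  1.81 -0.    0.99 -2.44]
```

Call:
{"fn": "send_rows", "kwargs": {"commands": "85 -0.6 0.2 0 0;85 -0.46 0.19 0 0;85 0 0 0.7 0;85 0 0 0.8 0;85 0 0 0.8 0;85 0 0 0.8 0;85 0 0 0.8 0;85 0 0 0.7 0;85 0 0 0.13 0;85 0 0 0 0;85 0 0 0 0"}}

```text
t: 11.88
tcp_pos: [0.4064, -0.2735, 0.133]
tool_rot: [-0.001, 1.0, -0.0, 0.0]
force: [0.2, 0.1, 0.9]
finger_gap: 0.997
gripper_force: 0.0
```

```bash
python3 go.py .404 -.272 .131
```

```text
t 11.88 tcp [ 0.4064 -0.2735  0.133 ] rows xyz [0.12 0.07 0.1 ] spin rows 0.02 gap 85.1 F [0.2 0.1 0.9] q [-0.82  0.52  1.87  0.    0.75 -2.39]
```

Call:
{"fn": "send_rows", "kwargs": {"commands": "85 0.12 0.07 0.05 0;38 0 0 0 0;30 0 0 0 0;30 0 0 0 0;30 0 0 0 0;30 0 0 0 0;30 0 0 0 0;30 0 0 0 0;30 0 0 0 0;30 0 0 0 0"}}

```text
t: 12.72
tcp_pos: [0.4037, -0.2727, 0.132]
tool_rot: [-0.0, 1.0, -0.001, 0.001]
force: [-0.6, -1.4, 5.5]
finger_gap: 0.432
gripper_force: 49.7
```

```bash
python3 go.py .6233 -.0323 .138
```

```text
t 12.72 tcp [ 0.4037 -0.2727  0.132 ] rows xyz [-10.99  12.01  -0.3 ] spin rows 0.01 gap 36.9 F [-0.6 -1.4  5.5] q [-0.82  0.52  1.88 -0.    0.75 -2.39]
```

Call:
{"fn": "send_rows", "kwargs": {"commands": "30 0 0 -0.4 0;30 0 0 -0.8 0;30 0 0 -1 0;30 0 0 -1 0;30 0 0 -1 0;30 0 0 -1 0;30 0 0 -1 0;30 0 0.4 -0.8 0;30 0 0.8 -0.5 0;30 0 0.9 0 0;30 -0.3 0.9 0 0;30 -0.6 0.9 0 0;30 -0.8 0.9 0 0;30 -0.8 0.9 0 0;30 -0.8 0.9 0 0;30 -0.8 0.9 0 0;30 -0.8 0.9 0 0;30 -0.8 0.9 0 0;30 -0.8 0.9 0 0;30 -0.8 0.8 0 0"}}

```text
t: 14.38
tcp_pos: [0.5485, -0.05, 0.2806]
tool_rot: [-0.0, 1.0, 0.001, -0.002]
force: [0.2, -0.8, -2.9]
finger_gap: 0.434
gripper_force: 50.8
```

```bash
python3 go.py .6233 -.0323 .139
```

```text
t 14.38 tcp [ 0.5485 -0.05    0.2806] rows xyz [-3.77  0.87  7.07] spin rows 0.01 gap 37.1 F [ 0.2 -0.8 -2.9] q [-0.29  0.38  1.57  0.    1.2  -1.87]
```

Call:
{"fn": "send_rows", "kwargs": {"commands": "30 -0.8 0.1 0 0;30 -0.8 0 0 0;30 -0.8 0 0 0;30 -0.6 0 0 0;30 0 0 0.4 0;30 0 0 0.8 0;30 0 0 0.9 0;30 0 0 0.9 0;30 0 0 0.9 0;30 0 0 0.9 0;30 0 0 0.5 0;30 0 0 0.3 0;30 0 0 0 0;30 0 0 0 0"}}

```text
t: 15.55
tcp_pos: [0.6091, -0.0499, 0.1696]
tool_rot: [-0.0, 1.0, 0.0, -0.0]
force: [-0.5, 0.3, -2.5]
finger_gap: 0.433
gripper_force: 50.8
```

```bash
python3 go.py .6233 -.0323 .139
```

```text
t 15.55 tcp [ 0.6091 -0.0499  0.1696] rows xyz [-0.71  0.88  1.53] spin rows 0.01 gap 37.0 F [-0.5  0.3 -2.5] q [-0.26  0.59  1.53  0.    1.02 -1.84]
```

Call:
{"fn": "send_rows", "kwargs": {"commands": "30 -0.4 0.4 0 0;30 -0.33 0.46 0 0;30 0 0 0 0;30 0 0 0.5 0;30 0 0 0.5 0;30 0 0 0.3 0;30 0 0 0.1 0;30 0 0 0 0;30 0 0 0 0"}}

```text
t: 16.3
tcp_pos: [0.6236, -0.0329, 0.1411]
tool_rot: [-0.0, 1.0, 0.0, -0.0]
force: [-0.2, 0.4, -3.2]
finger_gap: 0.433
gripper_force: 50.9
```

```bash
python3 go.py .6233 -.0323 .139
```

```text
t 16.3 tcp [ 0.6236 -0.0329  0.1411] rows xyz [0.02 0.03 0.1 ] spin rows 0.0 gap 37.0 F [-0.2  0.4 -3.2] q [-0.23  0.65  1.52 -0.    0.98 -1.8 ]
```

Call:
{"fn": "send_rows", "kwargs": {"commands": "30 0 0 0.06 0;30 0 0 0.05 0;30 0 0 0.05 0;30 0 0 0 0;30 0 0 0 0"}}

```text
t: 16.72
tcp_pos: [0.6242, -0.0329, 0.1391]
tool_rot: [-0.0, 1.0, -0.0, 0.001]
force: [-1.1, -0.3, 1.5]
finger_gap: 0.43
gripper_force: 51.3
```

Call:
{"fn": "send_rows", "kwargs": {"commands": "42 0 0 0 0;48 0 0 0 0;52 0 0 0 0;52 0 0 0 0;52 0 0 0 0;52 0 0 -0.3 0;52 0 0 -0.8 0;52 0 0 -1 0;52 0 0 -1 0;52 0 0 -1 0;52 0 0 -1 0;60 0 0 -0.5 0;60 0 0 0 0"}}

```text
t: 17.8
tcp_pos: [0.6254, -0.033, 0.2535]
tool_rot: [-0.0, 1.0, -0.001, 0.003]
force: [-0.6, -0.0, 1.5]
finger_gap: 0.703
gripper_force: 0.0
```

```bash
python3 go.py .3915 -.1518 .101
```

```text
t 17.8 tcp [ 0.6254 -0.033   0.2535] rows xyz [11.75 -5.92  7.56] spin rows 0.01 gap 60.0 F [-0.6 -0.   1.5] q [-0.23  0.51  1.42  0.    1.2  -1.8 ]
```

Call:
{"fn": "send_rows", "kwargs": {"commands": "70 0.5 -0.42 0 0;85 0.8 -0.42 0 0;85 0.9 -0.42 0 0;85 0.9 -0.42 0 0;85 0.9 -0.42 0 0;85 0.9 -0.42 0 0;85 0.9 -0.42 0 0;85 0.9 -0.42 0 0;85 0.9 -0.42 0 0;85 0.9 -0.42 0 0;85 0.9 -0.42 0 0;85 0.9 -0.42 0 0;85 0.8 -0.42 0.3 0;85 0.6 -0.42 0.6 0;85 0 0 0.8 0;85 0 0 0.8 0;85 0 0 0 0;85 0 0 0 0"}}

```text
t: 19.3
tcp_pos: [0.388, -0.1497, 0.1991]
tool_rot: [-0.0, 1.0, 0.001, -0.002]
force: [0.2, -0.1, -0.6]
finger_gap: 0.996
gripper_force: 0.0
```

```bash
python3 go.py .3915 -.1518 .101; python3 - <<'E'
from h import *
from station import cams
s=cams.snapshot("wrist"); i=s["pixels"][:,:,::-1].copy()
def c(x,y,z,r): cv2.polylines(i,[np.round(wproj(s,np.c_[x+r*np.cos(a),y+r*np.sin(a),np.full(40,z)])*4).astype(np.int32)],True,(0,0,255),1,16,2)
c(.3915,-.1518,.13,.019);c(.6233,-.0323,.167,.019);c(.6358,-.134,.197,.019);c(.6358,-.134,.007,.042)
cv2.imwrite("pics/w2.png",i)
E
```

```text
t 19.3 tcp [ 0.388  -0.1497  0.1991] rows xyz [-0.19 -0.12  4.9 ] spin rows 0.0 gap 85.1 F [ 0.2 -0.1 -0.6] q [-0.64  0.32  1.98 -0.    0.85 -2.21]
```

View pics/w2.png

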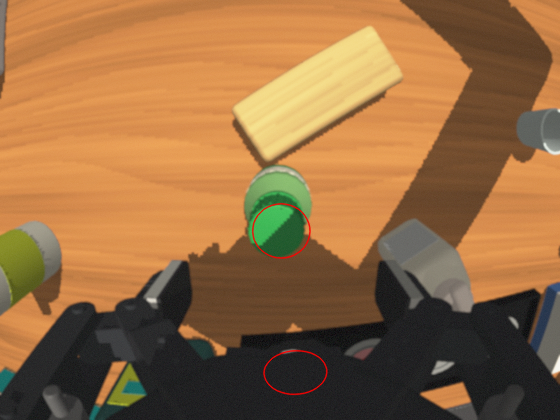

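The green cap's disc is at about (277.5,231), 2.5 px left of the prediction, so I'll correct y by about -1.5 mm.

Call:
{"fn": "send_rows", "kwargs": {"commands": "85 -0.17 -0.18 0.4 0;85 0 0 0.8 0;85 0 0 0.8 0;85 0 0 0.8 0;85 0 0 0.8 0;85 0 0 0.8 0;85 0 0 0.4 0;85 0 0 0.08 0;85 0 0 0 0;85 0 0 0 0;38 0 0 0 0;30 0 0 0 0;30 0 0 0 0;30 0 0 0 0;30 0 0 0 0;30 0 0 0 0;30 0 0 0 0;30 0 0 0 0;30 0 0 0 0"}}

```text
t: 20.93
tcp_pos: [0.3935, -0.1542, 0.1034]
tool_rot: [-0.0, 1.0, -0.0, 0.0]
force: [-1.0, 0.1, 4.4]
finger_gap: 0.433
gripper_force: 49.5
```

```bash
python3 go.py .6188 .072 .109
```

```text
t 20.93 tcp [ 0.3935 -0.1542  0.1034] rows xyz [-11.27  11.3   -0.28] spin rows 0.01 gap 37.0 F [-1.   0.1  4.4] q [-0.64  0.52  2.05 -0.    0.57 -2.21]
```

Call:
{"fn": "send_rows", "kwargs": {"commands": "30 0 0 -0.4 0;30 0 0 -0.8 0;30 0 0 -1 0;30 0 0 -1 0;30 0 0 -1 0;30 0 0 -1 0;30 0 0 -1 0;30 0 0 -1 0;30 0 0 -1 0;30 0 0 -0.9 0;30 0 0 -0.5 0;30 -0.4 0.4 0 0;30 -0.8 0.8 0 0;30 -0.8 0.8 0 0;30 -0.8 0.8 0 0;30 -0.8 0.8 0 0;30 -0.8 0.8 0 0;30 -0.8 0.8 0 0;30 -0.8 0.8 0 0;30 -0.8 0.8 0 0"}}

```text
t: 22.6
tcp_pos: [0.5289, -0.0167, 0.2945]
tool_rot: [-0.0, 1.0, 0.0, -0.001]
force: [-0.0, -1.4, -2.6]
finger_gap: 0.434
gripper_force: 50.6
```

Call:
{"fn": "send_rows", "kwargs": {"commands": "30 -0.8 0.8 0 0;30 -0.8 0.8 0 0;30 -0.8 0.8 0 0;30 -0.8 0.8 0 0;30 -0.8 0.8 0 0;30 -0.5 0.5 0 0;30 0 0 0 0;30 0 0 0 0"}}

```text
t: 23.27
tcp_pos: [0.6183, 0.0725, 0.294]
tool_rot: [-0.001, 1.0, -0.0, -0.001]
force: [-0.2, -1.0, -2.6]
finger_gap: 0.434
gripper_force: 50.6
```

```bash
python3 go.py .62 .072 .1105
```

```text
t 23.27 tcp [0.6183 0.0725 0.294 ] rows xyz [-0.11 -0.02  9.18] spin rows 0.03 gap 37.0 F [-0.2 -1.  -2.6] q [-0.06  0.47  1.37 -0.    1.3  -1.63]
```

Call:
{"fn": "send_rows", "kwargs": {"commands": "30 -0.1 0 0.4 0;30 0 0 0.9 0;30 0 0 1 0;30 0 0 1 0;30 0 0 1 0;30 0 0 1 0;30 0 0 1 0;30 0 0 0.9 0;30 0 0 0.7 0;30 0 0 0.5 0;30 0 0 0.3 0;30 0 0 0.2 0;30 0 0 0 0;30 0 0 0 0"}}

```text
t: 24.43
tcp_pos: [0.6215, 0.0719, 0.1173]
tool_rot: [-0.0, 1.0, -0.0, 0.001]
force: [0.9, 0.0, -2.4]
finger_gap: 0.435
gripper_force: 50.7
```

```bash
python3 go.py .62 .072 .1105
```

```text
t 24.43 tcp [0.6215 0.0719 0.1173] rows xyz [0.08 0.01 0.34] spin rows 0.01 gap 37.1 F [ 0.9  0.  -2.4] q [-0.06  0.68  1.53 -0.    0.93 -1.63]
```

Call:
{"fn": "send_rows", "kwargs": {"commands": "30 0.08 0 0.1 0;30 0 0 0.1 0;30 0 0 0.06 0;30 0 0 0.06 0;30 0 0 0.05 0;30 0 0 0.04 0;30 0 0 0 0;30 0 0 0 0"}}

```text
t: 25.1
tcp_pos: [0.6198, 0.0722, 0.1105]
tool_rot: [-0.0, 1.0, -0.0, 0.001]
force: [-3.0, -0.6, 6.6]
finger_gap: 0.434
gripper_force: 51.8
```

Call:
{"fn": "send_rows", "kwargs": {"commands": "42 0 0 0 0;48 0 0 0 0;52 0 0 0 0;52 0 0 0 0;52 0 0 0 0;52 0 0 -0.3 0;52 0 0 -0.8 0;52 0 0 -1 0;52 0 0 -1 0;52 0 0 -1 0;60 0 0 -1 0;60 0 0 -0.3 0;60 0 0 0 0"}}

```text
t: 26.18
tcp_pos: [0.6209, 0.0721, 0.2188]
tool_rot: [-0.0, 1.0, -0.0, 0.002]
force: [0.6, -0.5, 0.4]
finger_gap: 0.704
gripper_force: 0.0
```

```bash
python3 go.py .438 .295 .071
```

```text
t 26.18 tcp [0.6209 0.0721 0.2188] rows xyz [ 9.17 11.16  7.34] spin rows 0.01 gap 60.1 F [ 0.6 -0.5  0.4] q [-0.06  0.55  1.46 -0.    1.13 -1.63]
```

Call:
{"fn": "send_rows", "kwargs": {"commands": "60 0.4 0.5 0 0;85 0.7 0.85 0 0;85 0.7 0.85 0 0;85 0.7 0.85 0 0;85 0.7 0.85 0 0;85 0.7 0.85 0 0;85 0.7 0.85 0 0;85 0.7 0.85 0 0;85 0.7 0.85 0 0;85 0.7 0.85 0 0;85 0.7 0.85 0 0;85 0.7 0.85 0.4 0;85 0.7 0.85 0.8 0;85 0.4 0.5 0.8 0;85 0 0 0.6 0;85 0 0 0 0;85 0 0 0 0"}}

```text
t: 27.6
tcp_pos: [0.4335, 0.2958, 0.163]
tool_rot: [-0.001, 1.0, -0.001, -0.002]
force: [0.7, 0.2, 0.8]
finger_gap: 0.995
gripper_force: 0.0
```

```bash
python3 go.py .438 .295 .071; python3 - <<'E'
from h import *
from station import cams
s=cams.snapshot("wrist"); i=s["pixels"][:,:,::-1].copy()
def c(x,y,z,r): cv2.polylines(i,[np.round(wproj(s,np.c_[x+r*np.cos(a),y+r*np.sin(a),np.full(40,z)])*4).astype(np.int32)],True,(0,0,255),1,16,2)
c(.438,.295,.10,.019);c(.614,.175,.007,.042);c(.6188,.072,.137,.019)
cv2.imwrite("pics/w3.png",i)
E
```

```text
t 27.6 tcp [0.4335 0.2958 0.163 ] rows xyz [-0.24 -0.03  4.6 ] spin rows 0.02 gap 85.0 F [0.7 0.2 0.8] q [ 0.39  0.51  1.75  0.    0.89 -1.19]
```

View pics/w3.png

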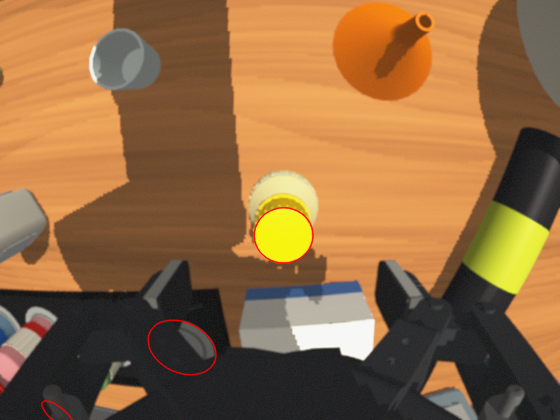

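The yellow cap's disc at (284,236) matches the prediction.

Call:
{"fn": "send_rows", "kwargs": {"commands": "85 -0.22 -0.03 0.4 0;85 0 0 0.8 0;85 0 0 0.8 0;85 0 0 0.8 0;85 0 0 0.8 0;85 0 0 0.6 0;85 0 0 0.3 0;85 0 0 0 0;85 0 0 0 0;38 0 0 0 0;30 0 0 0 0;30 0 0 0 0;30 0 0 0 0;30 0 0 0 0;30 0 0 0 0;30 0 0 0 0;30 0 0 0 0;30 0 0 0 0"}}

```text
t: 29.15
tcp_pos: [0.4402, 0.2955, 0.0753]
tool_rot: [-0.0, 1.0, 0.0, 0.001]
force: [-0.3, -1.0, 5.5]
finger_gap: 0.43
gripper_force: 49.9
```

```bash
python3 go.py .614 .175 .08
```

```text
t 29.15 tcp [0.4402 0.2955 0.0753] rows xyz [-8.69 -6.03 -0.23] spin rows 0.01 gap 36.7 F [-0.3 -1.   5.5] q [ 0.38  0.66  1.8  -0.    0.68 -1.19]
```

Call:
{"fn": "send_rows", "kwargs": {"commands": "30 0 0 -0.4 0;30 0 0 -0.8 0;30 0 0 -1 0;30 0 0 -1 0;30 0 0 -1 0;30 0 0 -1 0;30 0 0 -0.8 0;30 -0.4 -0.3 0 0;30 -0.8 -0.55 0 0;30 -0.8 -0.55 0 0;30 -0.8 -0.55 0 0;30 -0.8 -0.55 0 0;30 -0.8 -0.55 0 0;30 -0.8 -0.55 0 0;30 -0.8 -0.55 0 0;30 -0.8 -0.55 0 0;30 -0.8 -0.55 0 0;30 -0.8 -0.55 0 0;30 -0.4 -0.25 0 0;30 0 0 0 0"}}

```text
t: 30.82
tcp_pos: [0.6176, 0.1725, 0.1932]
tool_rot: [0.001, 1.0, -0.0, 0.0]
force: [-0.2, -0.0, -2.1]
finger_gap: 0.43
gripper_force: 50.3
```

```bash
python3 go.py .616 .175 .0825
```

```text
t 30.82 tcp [0.6176 0.1725 0.1932] rows xyz [0.08 0.13 5.54] spin rows -0.03 gap 36.8 F [-0.2 -0.  -2.1] q [ 0.1   0.6   1.43 -0.    1.11 -1.47]
```

Call:
{"fn": "send_rows", "kwargs": {"commands": "30 0.1 0.13 0.4 0;30 0 0 0.9 0;30 0 0 0.9 0;30 0 0 0.9 0;30 0 0 0.9 0;30 0 0 0.6 0;30 0 0 0.4 0;30 0 0 0.2 0;30 0 0 0.1 0;30 0 0 0 0;30 0 0 0 0"}}

```text
t: 31.73
tcp_pos: [0.6145, 0.1772, 0.0893]
tool_rot: [-0.0, 1.0, 0.0, 0.001]
force: [0.3, 0.6, -2.5]
finger_gap: 0.431
gripper_force: 50.3
```

```bash
python3 go.py .616 .175 .0825
```

```text
t 31.73 tcp [0.6145 0.1772 0.0893] rows xyz [-0.07 -0.11  0.34] spin rows 0.01 gap 36.8 F [ 0.3  0.6 -2.5] q [ 0.11  0.73  1.51  0.    0.9  -1.47]
```

Call:
{"fn": "send_rows", "kwargs": {"commands": "30 -0.07 -0.11 0.1 0;30 0 0 0.1 0;30 0 0 0.06 0;30 0 0 0.06 0;30 0 0 0.05 0;30 0 0 0 0;30 0 0 0 0"}}

```text
t: 32.32
tcp_pos: [0.6155, 0.1747, 0.0824]
tool_rot: [-0.0, 1.0, -0.0, 0.0]
force: [-3.0, -1.5, 4.9]
finger_gap: 0.431
gripper_force: 51.0
```

Contact. I'll release, rise and move back out of view.

Call:
{"fn": "send_rows", "kwargs": {"commands": "42 0 0 0 0;48 0 0 0 0;52 0 0 0 0;52 0 0 0 0;52 0 0 0 0;52 0 0 -0.3 0;52 0 0 -0.8 0;52 0 0 -1 0;52 0 0 -1 0;52 0 0 -1 0;60 0 0 -1 0;60 0 0 -1 0;60 0 0 -1 0;60 0 0 -0.5 0;60 0.5 0.5 0 0;60 0.5 1 0 0;60 0.5 1 0 0;60 0.5 1 0 0;60 0.5 1 0 0;60 0.5 1 0 0"}}

```text
t: 33.98
tcp_pos: [0.5528, 0.286, 0.2315]
tool_rot: [-0.0, 1.0, -0.0, -0.002]
force: [0.0, -0.2, -0.2]
finger_gap: 0.701
gripper_force: 0.0
```

Call:
{"fn": "send_rows", "kwargs": {"commands": "60 0.5 1 0 0;60 0.5 1 0 0;60 0.5 1 0 0;60 0.5 1 0 0;60 0.5 1 0 0;60 0.5 1 0 0;60 0.5 1 0 0;60 0.5 1 0 0;60 0.5 1 0 0;60 0.5 1 0 0;60 0.5 1 0 0;60 0.5 1 0 0;60 0 0 0 0;60 0 0 0 0"}}

```text
t: 35.15
tcp_pos: [0.4327, 0.5253, 0.2314]
tool_rot: [-0.002, 1.0, -0.001, -0.001]
force: [-0.2, -1.0, 0.2]
finger_gap: 0.699
gripper_force: 0.0
```

```bash
python3 go.py .616 .175 .0825; python3 - <<'E'
from h import *
from station import cams
o=[]
for n,(r,c0) in(("scene",(80,150)),("top",(90,120))):
    s=cams.snapshot(n); i=s["pixels"][:,:,::-1].copy()
    def c(x,y,z,r): cv2.polylines(i,[np.round(proj(s,np.c_[x+r*np.cos(a),y+r*np.sin(a),np.full(40,z)])*4).astype(np.int32)],True,(0,0,255),1,16,2)
    for (x,y),h in zip([(.614,.175),(.6188,.072),(.6233,-.0323),(.6358,-.134)],(.1,.13,.16,.19)): c(x,y,h+.007,.019); c(x,y,.007,.042)
    o.append(cv2.resize(i[r:r+250,c0:c0+330],(528,400)))
im=np.hstack(o); cv2.imwrite("pics/f.png",cv2.resize(im,(800,303),interpolation=cv2.INTER_AREA)); cv2.imwrite("pics/ft.png",cv2.resize(o[1],(792,600)))
E
```

```text
t 35.15 tcp [0.4327 0.5253 0.2314] rows xyz [ -9.12 -17.53   7.46] spin rows 0.05 gap 59.7 F [-0.2 -1.   0.2] q [ 0.72  0.61  1.29 -0.    1.24 -0.86]
```

View pics/f.png

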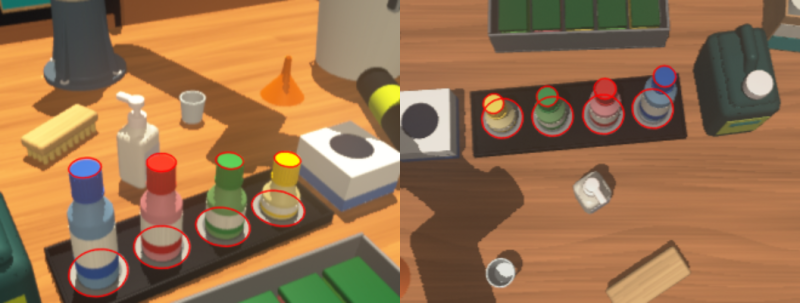

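All four stand upright in the right order and the pump has not moved. I'll check centring closer up in the top view.

View pics/ft.png

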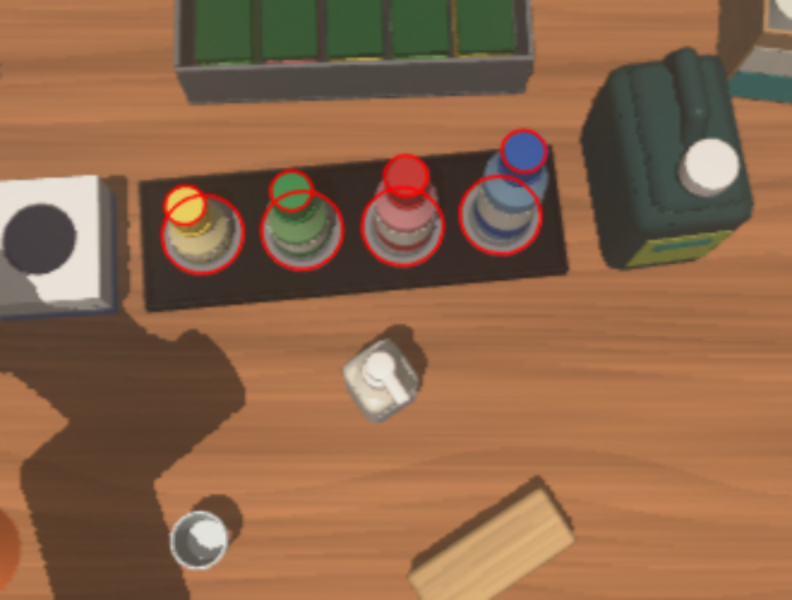

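All the caps and pads line up with the centred model to within a millimetre or two, so I'm handing in.

```bash
python3 -c "
from station import sign_off; print(sign_off())"
```

```text
the job is handed in; nothing more can be done
None
```

All four bottles are upright and centred on their pads to within about 2 mm by camera, running from the 190 mm one beside the canister (pad4) down to the 100 mm one on pad1; the pump looks unmoved in the pictures, and the job was handed in at about 35 s.

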